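# Close, pin and hold the clamp on a filter housing

### The job

The hinged steel clamp round the small filter housing is hanging open: swing its loose half shut, then take the T-handled locking pin from the tube rack and push it down through the aligned eyes at the clamp's ends until its collar sits on the top eye. Then let go of the pin, take the clamp itself between the fingers across its two halves, squeeze it shut and finish like that, still squeezing, so the gasket stays compressed for a leak check. Leave the tubes, tip box, plate and bottle where they are.

Things in the scene. Friction and masses are not known exactly. Their poses are not given: they have to be found in the camera images.
- filter_housing: upright stainless filter housing, fixed; origin under its foot, x from the clamp's eyes to its hinge, z up. Foot 100 mm in diameter, bowl 52 mm in diameter up to 62 mm high, neck 22 mm below the clamp; above the clamp a low cap 34 mm in diameter narrowing to a 12 mm stub, top at 129 mm; side outlet along +x at 46 mm height, reaching 65 mm out
- clamp_centre (a point): centre of the closed clamp ring, on the housing's axis at half the clamp's height (100 mm above the bench). x points from the closing eyes to the hinge, y to the side of the half that stays put, z up. The closed ring is 50 mm in outer diameter, 7 mm thick and 20 mm high (90 to 110 mm above the bench)
- fixed_half: the half of the clamp that already sits on the housing and does not move: a half ring on the +y side; origin and axes as clamp_centre. At its end away from the hinge it carries a fork of two eyes, one above the other
- swing_eye (a point): centre of the single eye (a tongue 8 mm high that goes between the fork's two eyes) of the loose half of the clamp, 70 mm from the hinge pin, 100 mm above the bench. The loose half is a half ring like the fixed one, on the -y side; its axes turn with it and equal those of clamp_centre when shut; the ring's centre is then 36 mm from the eye along its +x
- swing_half (a joint): angle of the loose half, rad: 0 shut (a firm stop), up to 1.4 open; seen from above it opens anticlockwise about the upright hinge pin, away to the -y side. It is slightly stiff (about 1 N at its end) and stays where it is left
- clamp_pivot (a point): the upright hinge pin, at half the clamp's height: 34 mm from clamp_centre along +x
- clamp_eye (a point): centre of the mouth of the top eye, 112 mm above the bench, 36 mm from clamp_centre along -x; same axes. The eyes are 19 mm in outer diameter with an upright through hole of 10.4 mm; the stack of three is 24 mm high and nothing is below it
- lock_pin: loose steel locking pin (about 45 g) standing upright in one of the three middle holes of the tube rack. Origin on its axis at the underside of its 17 mm collar, z up. Shank 8 mm in diameter and 38 mm long below the collar, the last 8 mm tapered to 3 mm; collar 4 mm thick; on a 9 mm neck a T-bar 38 mm long (along its x), 10 mm thick (along its y), from 14 to 26 mm above the origin
- pin_tip (a point): lower end of the pin's shank, 38 mm below its origin
- tube_rack: white microtube rack fixed to the bench, 130 mm (its x) by 64 mm (its y), 50 mm high; origin under its centre. Three real through holes of 11 mm in its middle row, at x = -42, 0 and 42 mm, hold the pin and two tubes in any order; the other holes are only shallow marks
- tube_a: screw-cap microtube standing in the rack, blue cap 14 mm in diameter and 10 mm high above the rack; origin under the cap. Leave alone
- tube_b: a second microtube like tube_a. Leave alone
- tip_box: black pipette tip box 82 x 122 x 55 mm with its clear lid standing open at its far side (+x), to about 140 mm high; origin under the centre of the box. Leave alone
- microplate: black 96-well plate lying flat, 86 x 128 x 15 mm, origin under its centre. Leave alone
- reagent_bottle: glass bottle with a blue cap, 54 mm in diameter, 105 mm high, origin under its centre. Leave alone

How it is judged:
By the outcome, as a careful person would: the job done as asked, in the order asked, and still so for the second after the job is handed in, while the arm keeps its last pose, push and grip.
It also fails if it takes over 54 s, if anything falls off the work surface, if the arm or the gripper's body presses on something with over 40 N, if the wrist force passes 120 N, or if a joint passes its speed limit or range.

### The arm

A 6-joint arm with a two-finger parallel gripper is mounted at the origin on the work surface. World frame = base frame: x ahead of the robot, y to its left, z up, the work surface at z = 0. Lengths are in m, angles in rad, forces in N, time in s.
With the tool pointing down it reaches from about 0.4 to 0.925 m from the base axis. Payload 12.5 kg.
Tool frame: the origin (TCP) lies at the very end of the fingers, on their centre line; the grasp point (between the pads) lies 19 mm behind it; z points along the fingers, y is the line along which they close (so a half turn about z gives the same grasp; the last joint's range is limited). The gripper opens to 95 mm and grips with 3 to 60 N. Pads are 20 mm wide; open, the fingers measure 119 mm over their backs; the gripper's body (75 mm by 180 mm) begins 59 mm behind the grasp point.
Start: joints at [-1.303, 0.491, 1.559, -0, 1.092, -0.106], TCP at [0.228, -0.582, 0.179] pointing down, gripper open.
Joint ranges: [-3.1, 3.1], [-0.84, 2.19], [0.05, 2.79], [-1.13, 4.28], [0.06, 2.93], [-2.69, 2.69]. Speed limits (rad/s): [2.22, 2.22, 2.79, 3.14, 3.14, 3.14].

### API

Orientations are given as a unit quaternion [w, x, y, z].
In Python, from station import arm gives the robot as it stands.
- The arm moves only by the tool move_arm, never from a script. Its arguments are lists of equal length, an entry for each row: "offset": the shift along the tool's x, y, z in m, a list of three; "yaw": the turn about the tool's z in rad; "claw": the finger opening in m, from 0 to 0.0951. In form: {"offset": [[x, y, z], ...], "yaw": [yaw, ...], "claw": [claw, ...]}. A call has 1 to 12 rows; each row shifts and turns the commanded pose from where the row before left it, along the tool's axes as they then stand; what a row does not reach is not made up. A row lasts 1/12 s, in which the tool goes at most 41.7 mm and 7.16 degrees, less where a joint would pass 70% of its speed; a pose out of reach is approached as far as the arm can. A call with a gripper value outside its range is refused whole. The fingers move at their own pace and stop on an object; "force" is the grip in N (left out, the last holds). Time passes only in rows, so rows that do not move let the fingers close. It gives the time, the measured TCP pose, the force, the opening and the grip force at its end, in the units of the state.
- arm.sense(): the state, without advancing time (a new reading comes with each control period).
- arm.read_camera(name): name is "scene" or "side" or "wrist"; returns the picture (400x640x3 uint8, red, green, blue); there is no depth.
- arm.calibration(name): a dict with "K" (3x3 intrinsics, pixels), "distortion" ([k1, k2, p1, p2, k3] as OpenCV has them; the pictures are not rectified), "origin" and "attitude" of the camera in the world. Camera axes: x right, y up, looking along -z (the intrinsics and any distortion apply to the point x, -y, -z); pixel columns grow to the right and rows downward; lengths in m; the calibration is good to about 2 mm. A picture is of the moment at which its call begins: read the wrist's pose just before it. calibration takes no time and is no camera call; for the wrist camera it gives the pose at the moment of the call.
- arm.close_job(): hands the job in; it is judged then, once.
The state is a dict: "clock": time; "joint_positions": joint angles; "qvel": joint speeds; "joint_efforts": joint torques, N m; "ee_pos": TCP position; "tcp_rot": TCP orientation; "force": force on the tool from outside, world axes, zero at the start; "ft_torque": the same for the moment, N m; "width": opening from 0.0 (shut) to 1.0 (fully open); "finger_force": force on a finger pad.
Only numpy, scipy, OpenCV 4.12 (cv2) and the standard library are available. Lean on these libraries where they do the work, as an engineer would, in place of code of your own. Each camera call takes 0.05 s, during which the arm holds its last target. There are 200 camera calls.

## Working session

There is one attempt and no reset: what is moved stays moved. The work goes in short steps, Python scripts to look and compute and a tool call to move; the robot and the scene stay as the last step left them, time stands still between calls to the robot, and variables do not carry over. Pictures are saved under pics/ and viewed, at most 10 in all, crops included, and the job is handed in when it is done.

Besides the shell and the picture viewer there is one more tool, called after ">>>" as name([rows], argument=value, ...), one row to a line, values as JSON. move_arm: Moves the arm, as the interface text tells. Its arguments: {"type":"object","properties":{"offset":{"type":"array","items":{"type":"array","items":{"type":"number"}}},"yaw":{"type":"array","items":{"type":"number"}},"claw":{"type":"array","items":{"type":"number"}},"force":{"type":"number"}},"required":["offset","yaw","claw"]}

```bash
mkdir -p pics; ls; cat > h.py <<'E'
from station import arm
import numpy as np, cv2
from scipy.spatial.transform import Rotation as R
def snap(n,f):
    c=arm.calibration(n); im=arm.read_camera(n); cv2.imwrite('pics/'+f+'.png',im[:,:,::-1]); np.save('pics/'+f+'.npy',c,allow_pickle=True); return im,c
def load(f): return np.load('pics/'+f+'.npy',allow_pickle=True).item()
def att(c):
    a=np.array(c['attitude'],float); return a.reshape(3,3) if a.size==9 else R.from_quat(a,scalar_first=True).as_matrix()
def onz(c,px,z):
    u=cv2.undistortPoints(np.array([[px]],float),np.array(c['K'],float),np.array(c['distortion'],float))[0,0]
    d=att(c)@np.array([u[0],-u[1],-1]); o=np.array(c['origin']); return o+d*(z-o[2])/d[2]
def proj(c,P):
    p=(np.atleast_2d(P)-np.array(c['origin']))@att(c); p=p*[1,-1,-1]
    return cv2.projectPoints(p,np.zeros(3),np.zeros(3),np.array(c['K'],float),np.array(c['distortion'],float))[0][:,0]
E
python3 - <<'E'
from h import *
for n in('scene','side','wrist'):
    im,c=snap(n,n+'0'); print(n,c)
print(arm.sense())
E
```

```text
pics
scene {'K': array([[430.58077804,   0.        , 322.02848077],
       [  0.        , 430.58077804, 191.92121811],
       [  0.        ,   0.        ,   1.        ]]), 'distortion': array([-0.04516622,  0.        ,  0.        ,  0.        ,  0.        ]), 'origin': array([ 1.04850411, -0.32545273,  0.80582478]), 'attitude': array([0.84833818, 0.30521549, 0.14082423, 0.40906524])}
side {'K': array([[365.58160564,   0.        , 317.05325217],
       [  0.        , 365.58160564, 195.47565864],
       [  0.        ,   0.        ,   1.        ]]), 'distortion': array([-0.03696525,  0.        ,  0.        ,  0.        ,  0.        ]), 'origin': array([ 0.38339139, -0.60963407,  0.53782573]), 'attitude': array([ 0.86804989,  0.46497774, -0.09001   , -0.14894058])}
wrist {'K': array([[331.17837059,   0.        , 326.95521944],
       [  0.        , 331.17837059, 203.6803919 ],
       [  0.        ,   0.        ,   1.        ]]), 'distortion': array([-0.01362463,  0.        ,  0.        ,  0.        ,  0.        ]), 'origin': array([ 0.29387372, -0.55721669,  0.38413833]), 'attitude': array([ 0.8199592 , -0.10379964,  0.07057165, -0.55849099])}
{'clock': 0.15, 'joint_positions': array([-1.30260241e+00,  4.91406276e-01,  1.55926909e+00, -5.16343136e-05,
        1.09169795e+00, -1.05617554e-01]), 'qvel': array([-0.00085689, -0.00346016, -0.00150461,  0.00032906, -0.00054317,
       -0.00026786]), 'joint_efforts': array([ 3.81189879e-03, -6.12896419e+01, -2.58278918e+01,  6.93421438e-02,
        4.73176909e-02, -5.91765979e-05]), 'ee_pos': array([ 0.2281772 , -0.58165969,  0.17841911]), 'tcp_rot': array([-3.87182556e-04,  9.82581624e-01,  1.85831104e-01, -5.45245392e-05]), 'force': array([-0.2417923 , -0.40133482,  1.02478983]), 'ft_torque': array([ 0.0003934 ,  0.00379382, -0.00257887]), 'finger_force': 0.0, 'width': 1.0006812034039654}
```

View pics/scene0.png

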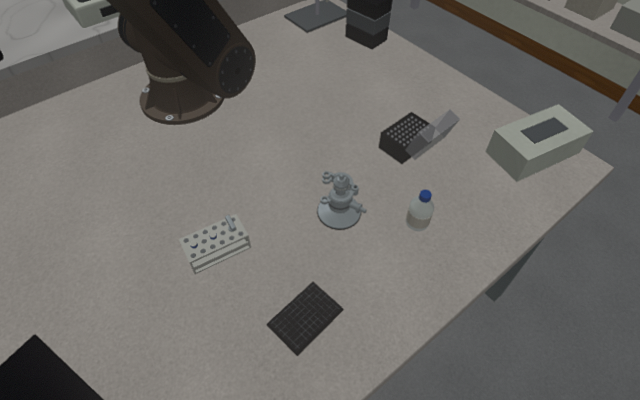

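View pics/side0.png

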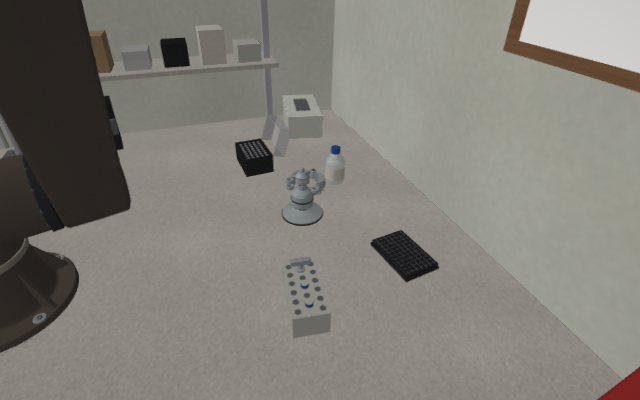

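The scene view shows the housing at about (340,205), the rack at (215,243) with the pin at its right end (232,225), and the plate at (305,318). The side view shows the housing at (302,205) and the rack at (306,297), with the pin at (301,263). I'll enlarge these areas.

```bash
python3 - <<'E'
from h import *
def crop(f,x,y,w,h,s): return cv2.resize(cv2.imread('pics/'+f+'.png')[y:y+h,x:x+w],None,fx=s,fy=s,interpolation=cv2.INTER_CUBIC)
a=np.hstack([crop('scene0',308,160,66,75,6),crop('side0',270,158,66,75,6)])
b=np.hstack([crop('scene0',172,205,88,33+2*0+2,4)[:0],]) if 0 else None
c=np.hstack([crop('scene0',176,210,80,36,4.95),crop('side0',270,252,80,36,4.95)])
m=np.vstack([a[:, :792],c[:150,:792]]); print(m.shape); cv2.imwrite('pics/m1.png',m)
for n,p,q in(('foot',(340,211),(302,212)),):
    print(onz(load('scene0'),p,0),onz(load('side0'),q,0))
print('rack',onz(load('scene0'),(215,240),.05),onz(load('side0'),(305,288),.05))
E
```

```text
(600, 792, 3)
[0.61065243 0.09068596 0.        ] [0.60969368 0.0932843  0.        ]
rack [ 0.53439745 -0.18775248  0.05      ] [ 0.52353447 -0.18861652  0.05      ]
```

View pics/m1.png

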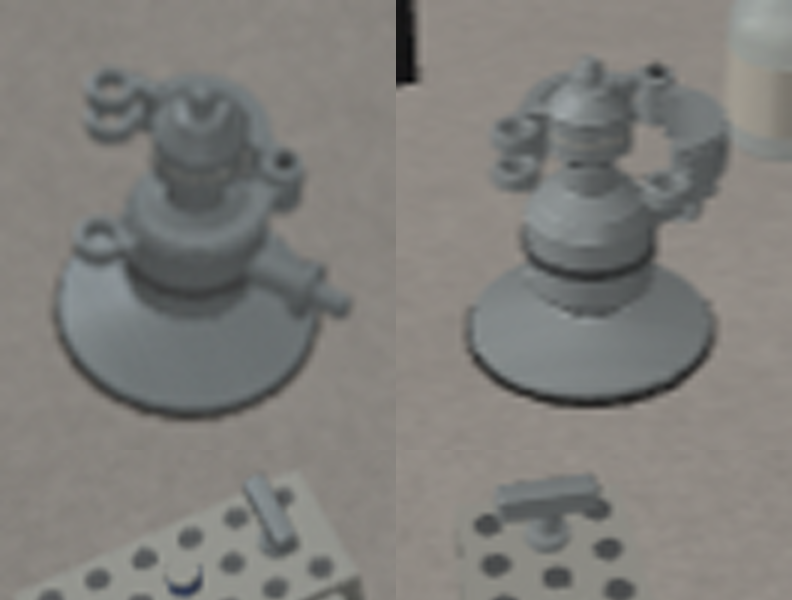

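```bash
python3 - <<'E'
from h import *
s,d=load('scene0'),load('side0')
for n,z,p,q in(('eye',.112,(326,173.5),(289.7,178.7)),('hinge',.112,(355,186.2),(313,169.5)),('swing',.104,(324.2,199.2),(314.1,188.2)),('stub',.129,(341.7,175.5),(301.6,168)),
 ('barc',.076,(229.8,221.5),(300.5,259)),('barA',.076,(227.3,216),(291,260)),('barB',.076,(233,227),(310,258)),('tube?',.06,(213,235.5),(306,286))):
    print(n,onz(s,p,z).round(4),onz(d,q,z).round(4))
E
```

```text
eye [0.5757 0.0743 0.112 ] [0.5758 0.0775 0.112 ]
hinge [0.6413 0.0998 0.112 ] [0.6401 0.1009 0.112 ]
swing [0.6235 0.031  0.104 ] [0.6191 0.034  0.104 ]
stub [0.612  0.0869 0.129 ] [0.6074 0.0872 0.129 ]
barc [ 0.5313 -0.1455  0.076 ] [ 0.5303 -0.1428  0.076 ]
barA [ 0.5159 -0.1423  0.076 ] [ 0.5132 -0.1397  0.076 ]
barB [ 0.5473 -0.1475  0.076 ] [ 0.5474 -0.1459  0.076 ]
tube? [ 0.529  -0.1873  0.06  ] [ 0.5237 -0.1935  0.06  ]
```

```bash
cat >> h.py <<'E'
EYE=np.array([.5757,.076]); HINGE=np.array([.6407,.1003])
def setc():
    a=np.arctan2(*(HINGE-EYE)[::-1]); X=np.array([np.cos(a),np.sin(a)]); Y=np.array([-X[1],X[0]]); return a,X,Y,EYE+.036*X
def w(x,y,z): # clamp mm -> world
    a,X,Y,C=setc(); return np.append(C+X*x/1e3+Y*y/1e3,z)
def totool(P,frm=None,rot=None):
    s=arm.sense(); r=R.from_quat(s['tcp_rot'] if rot is None else rot,scalar_first=True).as_matrix()
    return r.T@(np.asarray(P)-(s['ee_pos'] if frm is None else frm))
def arc(t,lx=-73,ly=-25):
    c,s=np.cos(t),np.sin(t); return 34+c*lx-s*ly, s*lx+c*ly
E
python3 - <<'E'
from h import *
r=arm.sense()['tcp_rot']; print(setc()[0])
p=w(*arc(1.1,ly=-27),.179); print(p,totool(p)*1e3)
prev=p
for t in(1.0,.8,.6,.4,.2,0): 
    x=arc(t,ly=-(9.5+10*np.sin(t)+12*np.cos(t))+1); q=w(*x,.179); print(t,np.round(x,1),(totool(q,prev,r)*1e3).round(1)); prev=q
E
```

```text
0.35775869557807505
[0.65986138 0.02493266 0.179     ] [ 6.23389879e+02 -4.07051410e+02 -2.40015537e-01]
1.0 [ 14.2 -74.1] [-10.6  -3.4   0. ]
0.8 [  0.4 -69.1] [-13.8  -5.2   0. ]
0.6 [-12.7 -61.1] [-12.9  -8.3   0. ]
0.4 [-24.1 -50. ] [-11.3 -11.2   0. ]
0.2 [-33.1 -36.3] [ -8.8 -13.9   0. ]
0 [-39.  -20.5] [ -5.6 -15.9   0. ]
```

>>> move_arm([
  [0.031, -0.02, 0],
  [0.031, -0.02, 0],
  [0.031, -0.02, 0],
  [0.031, -0.02, 0],
  [0.031, -0.02, 0],
  [0.031, -0.02, 0],
  [0.031, -0.02, 0],
  [0.031, -0.02, 0],
  [0.031, -0.02, 0],
  [0.031, -0.02, 0],
], yaw=[0, 0, 0, 0, 0, 0, 0, 0, 0, 0], claw=[0, 0, 0, 0, 0, 0, 0, 0, 0, 0])

```text
clock: 0.98
ee_pos: [0.4445, -0.2808, 0.1788]
tcp_rot: [0.0, 0.983, 0.186, -0.0]
force: [0.6, -0.7, -0.6]
width: 0.355
finger_force: 0.0
```

>>> move_arm([
  [0.031, -0.02, 0],
  [0.031, -0.02, 0],
  [0.031, -0.02, 0],
  [0.031, -0.02, 0],
  [0.031, -0.02, 0],
  [0.031, -0.02, 0],
  [0.031, -0.02, 0],
  [0.031, -0.02, 0],
  [0.031, -0.02, 0],
  [0, 0, 0],
  [0, 0, 0],
], yaw=[0, 0, 0, 0, 0, 0, 0, 0, 0, 0, 0], claw=[0, 0, 0, 0, 0, 0, 0, 0, 0, 0, 0])

```text
clock: 1.9
ee_pos: [0.6381, -0.0114, 0.178]
tcp_rot: [-0.0, 0.982, 0.187, -0.0]
force: [-0.6, 0.2, -0.7]
width: 0.003
finger_force: 0.0
```

```bash
python3 - <<'E'
from h import *
im,c=snap('wrist','wrist1'); s=arm.sense(); print(s['clock'],s['ee_pos'],s['tcp_rot'],s['width'],s['force'])
p=w(*arc(1.1,ly=-27),.089); print(totool(p)*1e3)
print(proj(c,[w(-36,0,.112),w(34,0,.112),w(0,0,.129)]))
E
```

```text
1.95 [ 0.63753612 -0.01255     0.17821955] [-4.07753149e-05  9.82457788e-01  1.86484257e-01 -5.60634914e-04] 0.002864669049907691 [-0.33859941 -0.13782211  0.0260424 ]
[ 34.60401248 -26.66927887  89.18972956]
[[205.22864803 232.54088412]
 [199.09531707 151.35237299]
 [194.34163746 196.69175423]]
```

View pics/wrist1.png

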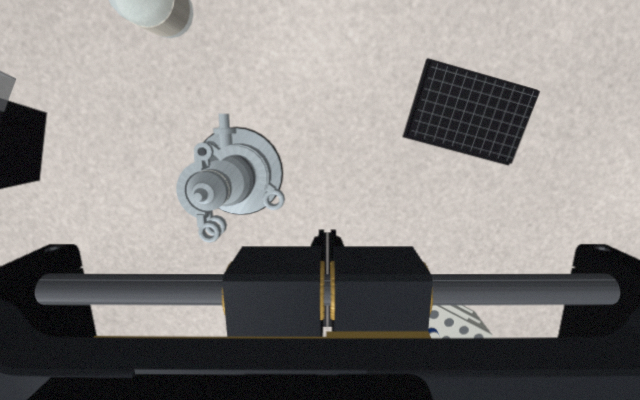

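The wrist view shows the fork eye near (209,228), the hinge (204,151), the stub (203,190) and the swing eye (275,198), all within a few mm of my estimate. I'll enlarge it for exact values.

```bash
python3 - <<'E'
from h import *
m=cv2.imread('pics/wrist1.png')[105:255,165:305]; cv2.imwrite('pics/m2.png',cv2.resize(m,None,fx=4,fy=4,interpolation=cv2.INTER_CUBIC))
E
```

```text
(no output)
```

View pics/m2.png

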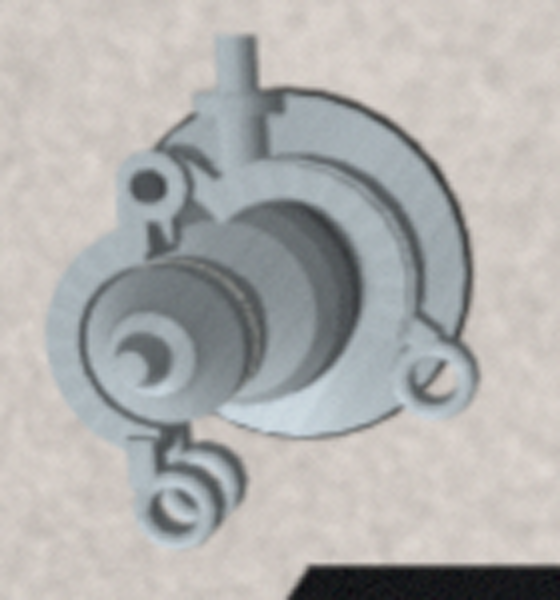

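The crop puts the fork eye at (209.6,231.1), the hinge at (201.9,151.4) and the swing eye at (273.9,198.4) in full-image pixels.

```bash
python3 - <<'E'
from h import *
c=load('wrist1')
for n,z,p in(('eye',.112,(209.6,231.1)),('hinge',.112,(201.9,151.4)),('swing',.104,(273.9,198.4)),('stub',.129,(201.5,193))): print(n,onz(c,p,z))
E
```

```text
eye [0.57837832 0.07283743 0.112     ]
hinge [0.64207395 0.09836532 0.112     ]
swing [0.62422434 0.03111253 0.104     ]
stub [0.61440272 0.08415863 0.129     ]
```

```bash
sed -i 's/^EYE=.*/EYE=np.array([.577,.0748]); HINGE=np.array([.6413,.0992])/' h.py
```

>>> move_arm([
  [0.018, -0.012, 0],
  [0.018, -0.012, 0.02],
  [0, 0, 0.03],
  [0, 0, 0.03],
  [0, 0, 0.01],
  [0, 0, 0],
  [-0.0106, -0.0034, 0],
  [-0.0069, -0.0026, 0],
  [-0.0069, -0.0026, 0],
  [-0.0065, -0.0042, 0],
  [-0.0065, -0.0042, 0],
], yaw=[0, 0, 0, 0, 0, 0, 0, 0, 0, 0, 0], claw=[0, 0, 0, 0, 0, 0, 0, 0, 0, 0, 0])

```text
clock: 2.87
ee_pos: [0.6211, 0.0245, 0.0898]
tcp_rot: [0.0, 0.983, 0.186, 0.001]
force: [0.5, 0.2, 0.0]
width: 0.005
finger_force: 0.0
```

```bash
python3 - <<'E'
from h import *
s=arm.sense(); print(s['clock'],s['ee_pos'],s['force'])
a,X,Y,C=setc(); d=s['ee_pos'][:2]-C; print(d@X*1e3,d@Y*1e3, totool(w(-39,-20.5,.089))*1e3)
E
```

```text
2.8667 [0.62114528 0.02446381 0.08983294] [0.49754836 0.20041849 0.03339685]
-12.585031575159004 -62.72381467613254 [-25.96534458 -42.50292086   0.77296463]
```

>>> move_arm([
  [-0.0057, -0.006, 0],
  [-0.0057, -0.006, 0],
  [-0.0045, -0.007, 0],
  [-0.0045, -0.007, 0],
  [-0.003, -0.008, 0],
  [-0.002, -0.004, 0],
  [0, -0.003, 0],
  [0, 0, 0],
], yaw=[0, 0, 0, 0, 0, 0, 0, 0], claw=[0, 0, 0, 0, 0, 0, 0, 0])

```text
clock: 3.53
ee_pos: [0.5829, 0.0542, 0.0889]
tcp_rot: [0.0, 0.983, 0.186, 0.0]
force: [-1.0, -0.0, -0.8]
width: -0.0
finger_force: 0.0
```

```bash
python3 - <<'E'
from h import *
s=arm.sense(); print(s['clock'],s['ee_pos'],s['force'])
a,X,Y,C=setc(); d=s['ee_pos'][:2]-C; print(d@X*1e3,d@Y*1e3)
E
```

```text
3.5333 [0.58285985 0.05417663 0.08890002] [-0.95069022 -0.03705732 -0.84661065]
-37.83822659432315 -21.36076353736253
```

>>> move_arm([
  [0, -0.0015, 0],
  [0, -0.0015, 0],
  [0, 0, 0],
], yaw=[0, 0, 0], claw=[0, 0, 0])

```text
clock: 3.78
ee_pos: [0.5819, 0.0564, 0.0887]
tcp_rot: [0.0, 0.983, 0.186, -0.0]
force: [0.5, 0.4, 0.7]
width: 0.005
finger_force: 0.0
```

>>> move_arm([
  [0, -0.0015, 0],
  [0, -0.0015, 0],
  [0, 0, 0],
], yaw=[0, 0, 0], claw=[0, 0, 0])

```text
clock: 4.03
ee_pos: [0.5807, 0.0592, 0.0888]
tcp_rot: [0.0, 0.983, 0.186, -0.0]
force: [-0.1, 0.5, -0.0]
width: 0.001
finger_force: 0.0
```

>>> move_arm([
  [0, -0.0015, 0],
  [0, -0.0015, 0],
  [0, 0, 0],
], yaw=[0, 0, 0], claw=[0, 0, 0])

```text
clock: 4.28
ee_pos: [0.5795, 0.0621, 0.0888]
tcp_rot: [0.0, 0.983, 0.186, -0.0]
force: [-0.0, 0.1, -1.1]
width: 0.007
finger_force: 0.0
```

>>> move_arm([
  [0, -0.0015, 0],
  [0, -0.001, 0],
  [0, 0, 0],
], yaw=[0, 0, 0], claw=[0, 0, 0])

```text
clock: 4.53
ee_pos: [0.5786, 0.0644, 0.0888]
tcp_rot: [0.0, 0.983, 0.186, -0.0]
force: [-0.2, 0.8, 0.5]
width: 0.003
finger_force: 0.0
```

```bash
python3 - <<'E'
from h import *
snap('scene','scene2');snap('side','side2')
def crop(f,x,y,w,h,s): return cv2.resize(cv2.imread('pics/'+f+'.png')[y:y+h,x:x+w],None,fx=s,fy=s,interpolation=cv2.INTER_CUBIC)
cv2.imwrite('pics/m3.png',np.hstack([crop('scene2',290,140,100,100,4),crop('side2',250,138,100,100,4)]))
E
```

```text
(no output)
```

View pics/m3.png

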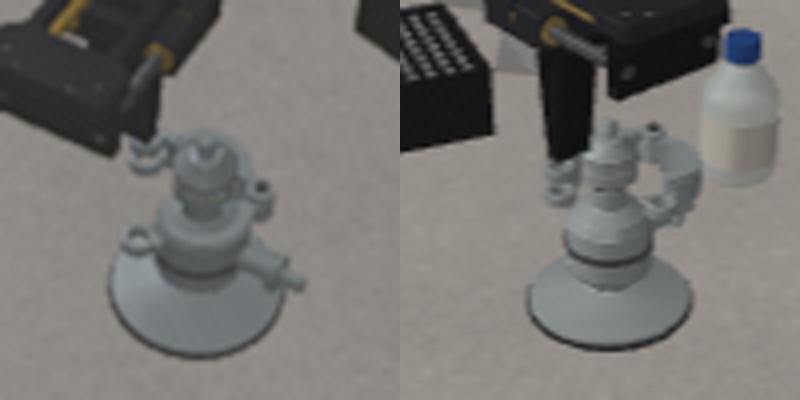

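The loose half has not moved: its eye is still at scene (324,199). The fingertip is at the fork, around side (292,177). I'll compare that with where the TCP should project.

```bash
python3 - <<'E'
from h import *
s=arm.sense(); P=s['ee_pos']; 
for f in('scene2','side2'):
    c=load(f); print(f); 
    for z in(0,.02,.04,.08): print(z,proj(c,P+[0,0,z])[0].round(1))
    for q in (w(-36,0,.112),w(34,0,.112)): print('eye/hinge',proj(c,q)[0].round(1))
c=load('wrist1'); print(proj(c,[np.array([0.63753612,-0.01255,0.17821955]),[0.6375,-.0125,.22]]))
E
```

```text
scene2
0 [323.1 183.5]
0.02 [323.2 177.4]
0.04 [323.3 171.2]
0.08 [323.6 158.1]
eye/hinge [326.5 173.7]
eye/hinge [355.3 186.6]
side2
0 [292.8 190.1]
0.02 [292.6 182.6]
0.04 [292.5 174.9]
0.08 [292.1 158.8]
eye/hinge [290.5 179.2]
eye/hinge [314.1 169.6]
[[326.10673887 230.50997317]
 [325.86586581 256.28769199]]
```

```bash
python3 - <<'E'
from h import *
for n,x,y in(('side',278,160),('scene',312,155)):
    a,b=[cv2.imread(f'pics/{n}{i}.png',0).astype(int) for i in(0,2)]
    print(n,x,y)
    for r in range(y,y+36): print(r,''.join('#' if b[r,k]<50 else ('+' if abs(a[r,k]-b[r,k])>14 else '.') for k in range(x,x+40)))
E
```

```text
side 278 160
160 ......++############+..+#########++.....
161 ......++############+..+######+++.......
162 ......++############+...+###++..........
163 .......+############+.....++............
164 .......+############+...................
165 .......+############+...................
166 .......+############+...................
167 .......+############+...................
168 .......+############+...................
169 .......++###########+...................
170 .......++###########+...................
171 .......++###########....................
172 ........+##########+....................
173 ........+##########+....................
174 ........+##########+....................
175 ........+##########+....................
176 ........+#######++......................
177 ........++#####.........................
178 ...........+++..........................
179 ........................................
180 ........................................
181 ........................................
182 ........................................
183 ........................................
184 ...
[... 1466 characters left out ...]
+........................
176 #######++.....++........................
177 ++#####+................................
178 .+++##++................................
179 ....+++.................................
180 ........................................
181 ........................................
182 ........................................
183 ........................................
184 ........................................
185 ........................................
186 ........................................
187 ........................................
188 ........................................
189 ........................................
190 ........................................
```

```bash
python3 - <<'E'
from h import *
from scipy.optimize import least_squares
a,b=load('side2'),load('scene2')
f=lambda P:np.r_[proj(a,P)[0]-[291.3,177],proj(b,P)[0]-[325.7,174.5]]
s=least_squares(f,[.58,.07,.1],x_scale=.01); print(s.x,s.fun,arm.sense()['ee_pos'])
for p in (a,b):
  print(p['origin'],proj(p,[.58,.07,.1]))
E
```

```text
[0.57931957 0.07080912 0.1175213 ] [ 0.67362392  0.78025496  0.1225329  -0.97714531] [0.57871937 0.06428747 0.0888349 ]
[ 0.38339139 -0.60963407  0.53782573] [[292.51758893 184.54732915]]
[ 1.04850411 -0.32545273  0.80582478] [[325.58870042 179.256035  ]]
```

```bash
python3 - <<'E'
from h import *
im,c=snap('wrist','wrist2'); s=arm.sense(); print(s['joint_positions'],s['ee_pos'],s['joint_efforts'],c['origin'])
print(proj(c,[w(-36,0,.112),w(34,0,.112),w(0,0,.129),s['ee_pos']]))
E
```

```text
[-2.82950366e-03  5.35658596e-01  1.76016141e+00 -1.12181647e-04
  8.45643538e-01  1.19424423e+00] [0.57877583 0.06423678 0.08882689] [ 6.86950819e-02 -5.93519890e+01 -2.09882641e+01  4.92478162e-02
 -6.22058124e-02  2.47835960e-03] [0.64435858 0.08887245 0.29462967]
[[306.76299341 238.19512463]
 [306.40673432 114.38376466]
 [304.62808068 183.16129813]
 [324.86792194 228.99032587]]
```

View pics/wrist2.png

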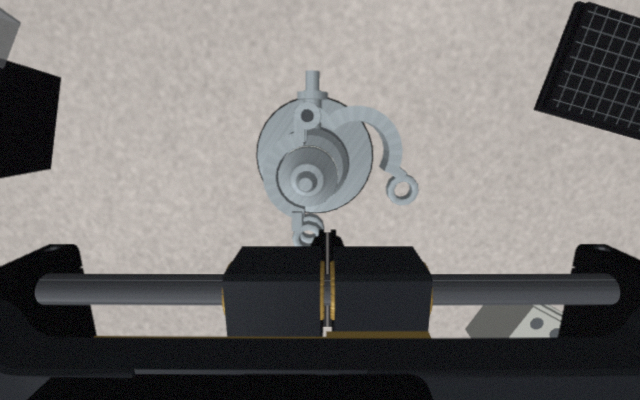

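The wrist view now has the eye at (309,230), the hinge (308,115) and the swing eye (402,188). That scale is smaller than predicted, and the fingertips' front edge is at row 231. So the tips seem to sit higher than the reported TCP. I'll check using the plate's known size (wrist1 corners) and the scene picture.

```bash
python3 - <<'E'
from h import *
from scipy.optimize import least_squares
c=load('wrist1')
px=np.array([(429,59),(539.5,92.5),(511,164.5),(404,137)],float)
P=np.array([onz(c,p,.015) for p in px]); print(P.round(4),[round(np.linalg.norm(P[i]-P[i-1])*1e3,1) for i in range(4)])
s=load('scene0'); q=[(313,283),(343,310),(297,354),(267,323)]
Q=np.array([onz(s,p,.015) for p in q]); print(Q.round(4),[round(np.linalg.norm(Q[i]-Q[i-1])*1e3,1) for i in range(4)])
# fit camera shift in each wrist picture from eye/hinge/stub
T=[w(-36,0,.112),w(34,0,.112),w(0,0,.129)]
for f,o in(('wrist1',[(209.6,231.1),(201.9,151.4),(201,193)]),('wrist2',[(309.5,230),(308,115.5),(305,182)])):
    c=load(f); o=np.array(o)
    g=lambda d:(proj({**c,'origin':np.array(c['origin'])+d},T)-o).ravel()
    r=least_squares(g,np.zeros(3),x_scale=.01); print(f,r.x.round(4),r.fun.round(1))
b=cv2.imread('pics/wrist2.png',0)
for r in range(222,252,2): print(r,b[r,308:346:2])
E
```

```text
[[ 0.7986 -0.0633  0.015 ]
 [ 0.8128 -0.1875  0.015 ]
 [ 0.7337 -0.1972  0.015 ]
 [ 0.7167 -0.0726  0.015 ]] [np.float64(82.5), np.float64(125.0), np.float64(79.6), np.float64(125.7)]
[[ 0.7239 -0.0776  0.015 ]
 [ 0.8059 -0.0677  0.015 ]
 [ 0.8187 -0.1887  0.015 ]
 [ 0.736  -0.1982  0.015 ]] [np.float64(121.2), np.float64(82.6), np.float64(121.7), np.float64(83.3)]
wrist1 [0.001  0.0001 0.0075] [ 0.1 -1.2  1.7 -0.7 -1.7  1.8]
wrist2 [0.0009 0.0003 0.015 ] [-1.4  1.4 -0.1  1.   1.3 -2.2]
222 [ 89  87  97 116 133 150 127 102 180 186 184 185 182 178 179 186 190 184
 180]
224 [122 103  91  87  86 128 145 112 168 184 185 185 184 181 177 182 188 179
 177]
226 [159 157 146 135 102  85 118 123 151 182 180 181 186 181 180 184 184 178
 181]
228 [170 165 164 159 145 102  76 110 144 178 177 179 181 178 178 183 182 178
 182]
230 [180 182 179 175 159 110  24  23 141 179 178 136  45  41 144 185 181 180
 179]
232 [188 188 181 181 173 112   7   5  73 114 107  66  20  13 136 183 181 179
 178]
234 [114 124 108 102 163 105   6   9   3  73  67  16  11  11 130 176 181 182
 178]
236 [ 87  85  89  80  83  35  12  12  10  72  68  21   7   9  42  92 165 189
 184]
238 [143 140 141  45   7  18  14   8  14  75  70  18   9   9   1  16  61 180
 184]
240 [167 165 126  17   3   0  17   9  17  75  72  20  19   6   6   6   8 135
 182]
242 [170 160  63  13  16   9  11   6  17  76  70  12   5   7  13  11  11  81
 176]
244 [ 95  67   7  13   2   5  11  12  22  76  71  18   9  19   4   7  10  31
 154]
246 [48 33 14 21 24 16 16 13  5 75 67 10  8 17 17 13 19  9 70]
248 [16 23 23 14 19 20 19  5 13 73 70 17  9 23 17 19 24 18 19]
250 [18 18 19 22 10  7 19  4 17 74 68 13 15 15 11 20 22 12 21]
```

>>> move_arm([
  [0, 0, -0.02],
  [0, 0, -0.02],
  [0.02, 0.022, 0],
  [0.02, 0.022, 0],
  [0.022, 0.024, 0],
  [0, 0, 0.02],
  [0, 0, 0.02],
  [0, 0, 0.014],
  [0, 0, 0.014],
  [0, 0, 0],
  [0, 0, 0],
], yaw=[0, 0, 0, 0, 0, 0, 0, 0, 0, 0, 0], claw=[0, 0, 0, 0, 0, 0, 0, 0, 0, 0, 0])

```text
clock: 5.6
ee_pos: [0.6611, 0.0235, 0.0605]
tcp_rot: [-0.0, 0.983, 0.186, -0.001]
force: [0.2, -0.4, -0.1]
width: -0.0
finger_force: 0.0
```

```bash
python3 - <<'E'
from h import *
snap('scene','scene3');snap('side','side3'); s=arm.sense(); P=s['ee_pos']; print(s['clock'],P,s['force'])
a,X,Y,C=setc(); d=P[:2]-C; print(d@X*1e3,d@Y*1e3)
for n in('side','scene'):
    c=load(n+'3'); p=proj(c,P)[0]; x,y=(p-[16,34]).astype(int)
    a,b=[cv2.imread(f'pics/{n}{i}.png',0).astype(int) for i in(0,3)]
    print(n,x,y,p.round(1),proj(c,P+[0,0,.03])[0].round(1))
    for r in range(y,y+38): print(r,''.join('#' if b[r,k]<50 else ('+' if abs(a[r,k]-b[r,k])>14 else '.') for k in range(x,x+36)))
E
```

```text
5.7 [0.66177316 0.02355047 0.06178212] [-0.04433133 -0.19924485 -0.28072921]
25.075860522934793 -77.99193469609118
side 316 168 [332.9 202.9] [333.4 191.9]
168 ..........+##############+++++++++##
169 ..........++#############+...+++++##
170 ..........++#############+.....++###
171 ..........++#############+......++##
172 ..........++#############+......++##
173 ..........++#############+......+###
174 ..........++############+.......+###
175 ...........+############+.......+###
176 ...........+############+.......++##
177 ...........+############+.......++##
178 ...........+############+........++#
179 ...........+############+...........
180 ...........+###########+............
181 ...........+###########+............
182 ...........+###########+............
183 ...........+###########+............
184 ...........+###########+............
185 ...........+###########+............
186 ...........+##########+.............
187 ...........++#########+.............
188 ...........++#########+.............
189 ...........++#######++..............
190 ...........++#####++................
1
[... 1513 characters left out ...]
...
211 ++++++++++++++++##++###+............
212 ++++++++++++++++##+####+............
213 +++++++++++++++##++####+............
214 ###+++++++++++###+#####+............
215 ####+++++++++###+#####+.............
216 #######++++++##++#####+.............
217 ##########+####++++##+..............
218 ###############+...+++..............
219 ###############+....................
220 ###############+....................
221 ##############+.....................
222 +#############+.....................
223 +++#####+++###+.....................
224 ..+++####+####+.....................
225 ....+++#######++....................
226 ......+++#####+.....................
227 .........++##+......................
```

>>> move_arm([
  [-0.011, -0.004, 0],
  [-0.0069, -0.0026, 0],
  [-0.0069, -0.0026, 0],
  [-0.0065, -0.0042, 0],
  [-0.0065, -0.0042, 0],
  [-0.0057, -0.006, 0],
  [-0.0057, -0.006, 0],
  [0, 0, 0],
], yaw=[0, 0, 0, 0, 0, 0, 0, 0], claw=[0, 0, 0, 0, 0, 0, 0, 0])

```text
clock: 6.37
ee_pos: [0.6032, 0.034, 0.0609]
tcp_rot: [-0.0, 0.983, 0.186, -0.0]
force: [0.4, 0.2, -0.3]
width: 0.007
finger_force: 0.0
```

>>> move_arm([
  [-0.006, -0.006, 0],
  [-0.005, -0.007, 0],
  [-0.0045, -0.007, 0],
  [-0.003, -0.008, 0],
  [-0.002, -0.003, 0],
  [0, 0, 0],
], yaw=[0, 0, 0, 0, 0, 0], claw=[0, 0, 0, 0, 0, 0])

```text
clock: 6.87
ee_pos: [0.5734, 0.0553, 0.0608]
tcp_rot: [-0.0, 0.983, 0.186, -0.0]
force: [0.1, -0.0, 0.2]
width: 0.004
finger_force: 0.0
```

```bash
python3 - <<'E'
from h import *
snap('scene','scene4');snap('side','side4'); s=arm.sense(); P=s['ee_pos']; print(s['clock'],P,s['force'])
a,X,Y,C=setc(); d=P[:2]-C; print(d@X*1e3,d@Y*1e3)
def crop(f,x,y,w,h,s): return cv2.resize(cv2.imread('pics/'+f+'.png')[y:y+h,x:x+w],None,fx=s,fy=s,interpolation=cv2.INTER_CUBIC)
cv2.imwrite('pics/m4.png',np.hstack([crop('scene4',290,140,80,80,5),crop('side4',260,140,80,80,5)]))
E
```

```text
6.9667 [0.57421595 0.05476674 0.06084251] [-0.17179397 -0.13381807 -0.03327755]
-45.71045872181663 -17.74230242889389
```

View pics/m4.png

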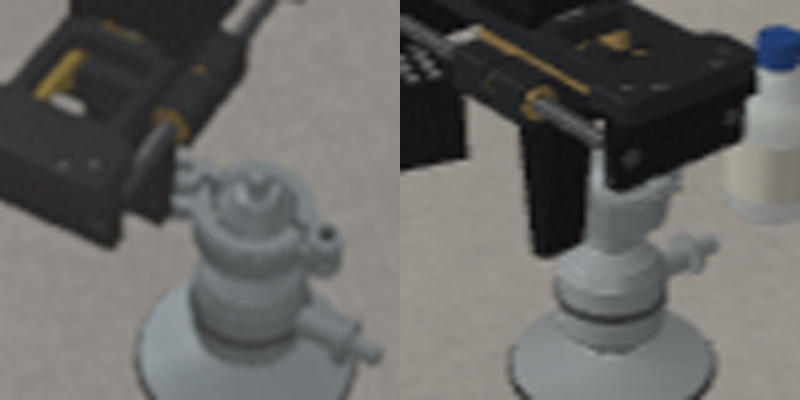

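The loose half is now swung against the fixed half, so the ring looks closed in the scene view, with the finger at the eyes. I'll press to the stop and watch the force.

>>> move_arm([
  [0.003, -0.0015, 0],
  [0.003, -0.0015, 0],
  [0, 0, 0],
], yaw=[0, 0, 0], claw=[0, 0, 0])

```text
clock: 7.22
ee_pos: [0.5792, 0.0589, 0.0608]
tcp_rot: [0.001, 0.983, 0.186, -0.0]
force: [-0.6, -6.3, 2.0]
width: 0.001
finger_force: 2.5
```

>>> move_arm([
  [0, -0.0015, 0],
  [0, -0.0015, 0],
  [0, 0, 0],
], yaw=[0, 0, 0], claw=[0, 0, 0])

```text
clock: 7.47
ee_pos: [0.5791, 0.0592, 0.0609]
tcp_rot: [0.002, 0.983, 0.186, 0.001]
force: [3.9, -23.1, -1.6]
width: 0.003
finger_force: 11.4
```

>>> move_arm([
  [0, 0.01, 0],
  [0, 0.02, 0],
  [0, 0.02, -0.02],
  [0, 0.02, -0.03],
  [0, 0.02, -0.02],
  [0, 0.02, 0],
  [0, 0.02, 0],
  [0, 0.02, 0],
  [0, 0, 0],
], yaw=[0, 0, 0, 0.11, 0.11, 0.11, 0.11, 0.105, 0], claw=[0, 0, 0, 0.03, 0.03, 0.03, 0.03, 0.03, 0.03])

```text
clock: 8.22
ee_pos: [0.6113, -0.0849, 0.1308]
tcp_rot: [0.0, 0.996, -0.09, 0.0]
force: [-0.2, 0.6, 0.0]
width: 0.304
finger_force: 0.0
```

```bash
python3 - <<'E'
from h import *
s=arm.sense(); print(s['clock'],s['ee_pos'],s['tcp_rot'],s['width'],s['force'])
r=R.from_quat(s['tcp_rot'],scalar_first=True).as_matrix(); print(np.degrees(np.arctan2(r[1,0],r[0,0])))
print(totool([.5308,-.144,.13])*1e3)
E
```

```text
8.2167 [ 0.61133596 -0.08486021  0.13075892] [ 2.12001389e-04  9.95971890e-01 -8.96655749e-02  1.82759171e-04] 0.30431060581648606 [-0.23176911  0.5586794   0.03722576]
-10.288732232609371
[-68.6783773   72.57296991   0.75957188]
```

>>> move_arm([
  [-0.023, 0.024, 0],
  [-0.023, 0.024, 0],
  [-0.022, 0.024, 0],
  [0, 0, 0],
  [0, 0, 0],
], yaw=[0, 0, 0, 0, 0], claw=[0.03, 0.03, 0.03, 0.03, 0.03])

```text
clock: 8.63
ee_pos: [0.5315, -0.1417, 0.1311]
tcp_rot: [-0.0, 0.996, -0.086, 0.0]
force: [0.1, -0.7, 0.1]
width: 0.314
finger_force: 0.0
```

```bash
python3 - <<'E'
from h import *
im,c=snap('wrist','wrist5'); snap('scene','scene5'); snap('side','side5'); s=arm.sense(); P=s['ee_pos']; print(s['clock'],P)
print('pin bar A,B,c',proj(c,[[.5146,-.141,.076],[.5473,-.1467,.076],[.5308,-.144,.076]]).round(1), proj(c,P), totool([.5308,-.144,.03])*1e3)
def crop(f,x,y,w,h,s): return cv2.resize(cv2.imread('pics/'+f+'.png')[y:y+h,x:x+w],None,fx=s,fy=s,interpolation=cv2.INTER_CUBIC)
a=crop('wrist5',220,130,200,120,4)
b=np.hstack([crop('scene5',200,180,80,60,5),crop('side5',260,220,80,60,5)])[:120*0+300]
m=cv2.vconcat([cv2.resize(a,(500,300)),cv2.resize(b,(500,188))]); 
m=np.vstack([crop('wrist5',200,110,266,100+ -0,3)[:300,:798],cv2.resize(b,(798,299))]); cv2.imwrite('pics/m5.png',m); print(m.shape)
E
```

```text
8.7833 [ 0.5326719  -0.14067148  0.13084203]
pin bar A,B,c [[328.2 227.5]
 [328.4 188.3]
 [328.5 208.3]] [[323.50583869 228.38343516]] [ -1.33362526   3.60033477 100.84124439]
(599, 798, 3)
```

View pics/m5.png

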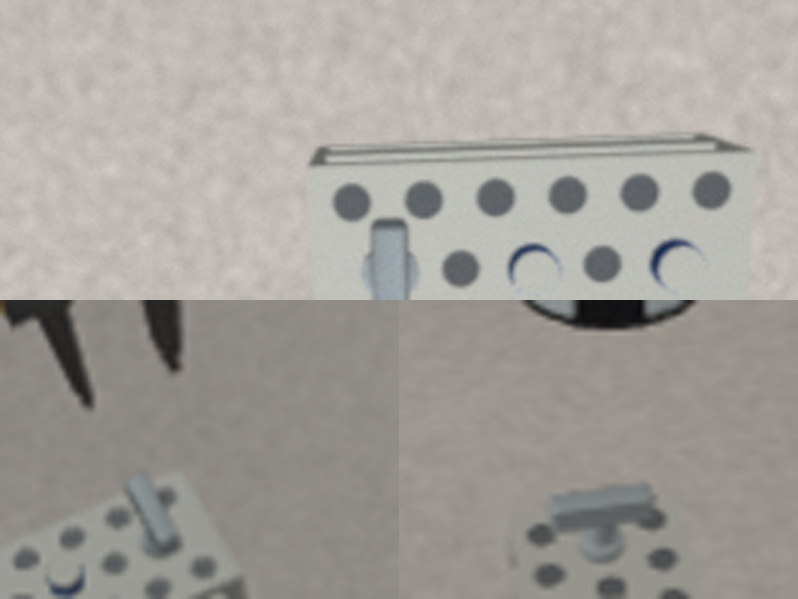

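The wrist crop shows the bar parallel to the tool's x, centred at column 330, with its far end at row 184.5. Its near end is below the crop, so I'll get it from the pixel profile.

```bash
python3 - <<'E'
from h import *
b=cv2.imread('pics/wrist5.png',0); c=load('wrist5')
for r in range(180,246,2): print(r,b[r,316:346:2])
E
```

```text
180 [ 98  97 100 126 188 191 191 190 189 190 135 101 100  98 100]
182 [102 102 127 179 186 166 157 159 155 171 185 158 121 123 165]
184 [179 176 188 191 129  88  87  88  88 103 182 189 189 189 192]
186 [192 191 193 188 121 128 130 130 134 126 168 192 188 190 192]
188 [191 194 189 187 141 155 159 161 162 144 166 189 189 191 192]
190 [191 191 191 189 142 155 159 160 166 146 165 190 192 192 191]
192 [193 193 193 187 144 153 159 162 165 145 164 192 191 193 192]
194 [191 195 192 171 132 155 157 164 164 146 128 188 190 189 194]
196 [191 189 191 147 140 153 159 161 165 147 133 165 189 190 191]
198 [193 192 184 158 141 154 160 160 168 147 133 156 190 194 192]
200 [191 191 179 157 138 157 161 161 165 150 137 157 184 191 194]
202 [189 191 179 161 142 156 160 163 164 153 140 159 188 192 192]
204 [191 190 189 170 145 153 161 159 165 155 141 169 190 192 192]
206 [190 194 195 181 152 156 159 160 165 156 145 180 191 192 190]
208 [193 191 191 191 157 155 160 162 167 157 158 189 191 190 189]
210 [192 193 193 191 158 156 161 162 165 157 161 192 191 194 193]
212 [193 192 191 190 160 157 161 162 166 158
[... 377 characters left out ...]
152 161 162 168 160 123  98 100 100 101]
226 [ 99 101  99 100 120 153 162 163 168 161 146 125  98  99 103]
228 [143 112 118 162 184 172 165 165 170 172 178 186 170 154 174]
230 [192 191 192 190 195 189 188 191 189 190 191 192 193 190 191]
232 [194 194 193 194 194 193 193 193 195 194 191 192 193 194 191]
234 [193 196 191 193 194 192 190 189 188 188 188 191 190 191 192]
236 [193 192 191 190 189 187 188 185 186 186 188 186 191 192 191]
238 [192 190 190 190 185 187 190 181 181 187 185 183 187 191 194]
240 [187 188 195 200 198 190 188 184 185 191 184 180 185 186 188]
242 [184 188 192 197 197 192 191 190 189 186 183 184 180 178 185]
244 [191 188 187 185 190 189 189 189 190 189 193 191 188 184 182]
```

```bash
python3 - <<'E'
from h import *
c=load('scene5'); 
for z in (.131,.141,.151,.161,.171): print(z,proj(c,[[.532,-.141,z]]).round(1),proj(c,[[.5320+.0034,-.141+.0197,z],[.532-.0034,-.141-.0197,z]]).round(1).tolist())
w5=load('wrist5')
from scipy.optimize import least_squares
# wrist pic: bar far top edge row186.5,near 228, col 330.3 ; unknown pin x,y + camera dz
r=R.from_quat(arm.sense()['tcp_rot'],scalar_first=True).as_matrix(); tx=r[:,0]*[1,1,0]
def f(v):
    C=np.array([v[0],v[1],.076]); p=proj({**w5,'origin':np.array(w5['origin'])+[0,0,v[2]]},[C+.019*tx,C-.019*tx]); return [p[0,1]-186.5,p[1,1]-228,p[:,0].mean()-330.3]
s=least_squares(f,[.53,-.144,0],x_scale=.01); print(s.x); P=np.array([s.x[0],s.x[1],.1]); print(totool(P)*1e3)
E
```

```text
0.131 [[227.6 204.5]] [[237.1, 200.7], [218.1, 208.3]]
0.141 [[226.8 201.3]] [[236.3, 197.5], [217.1, 205.2]]
0.151 [[226.  198.2]] [[235.6, 194.3], [216.2, 202.0]]
0.161 [[225.1 194.9]] [[234.9, 191.1], [215.3, 198.8]]
0.171 [[224.3 191.6]] [[234.1, 187.8], [214.3, 195.5]]
[ 0.52533242 -0.14480218  0.02194538]
[-6.5511167   5.31320523 30.83851703]
```

>>> move_arm([
  [-0.002, 0.0047, 0],
  [0, 0, 0.025],
  [0, 0, 0.025],
  [0, 0, 0.02],
  [0, 0, 0.006],
  [0, 0, 0],
  [0, 0, 0],
], yaw=[0, 0, 0, 0, 0, 0, 0], claw=[0.03, 0.03, 0.03, 0.03, 0.03, 0.03, 0.03])

```text
clock: 9.37
ee_pos: [0.5295, -0.1455, 0.0552]
tcp_rot: [0.0, 0.996, -0.085, 0.0]
force: [-0.5, 0.2, 0.3]
width: 0.314
finger_force: 0.0
```

```bash
python3 - <<'E'
from h import *
snap('scene','scene6');snap('side','side6');snap('wrist','wrist6'); s=arm.sense(); P=s['ee_pos']; print(s['clock'],P,s['force'])
b=cv2.imread('pics/wrist6.png',0)
for r in range(170,252,3): print(r,''.join('%4d'%v for v in b[r,270:390:4]))
def crop(f,x,y,w,h,s): return cv2.resize(cv2.imread('pics/'+f+'.png')[y:y+h,x:x+w],None,fx=s,fy=s,interpolation=cv2.INTER_CUBIC)
cv2.imwrite('pics/m6.png',np.hstack([crop('scene6',200,180,80,60,5),crop('side6',260,230,80,60,5)]))
E
```

```text
9.5167 [ 0.52966957 -0.14569367  0.05600919] [ 0.21309414  0.32855833 -0.48252626]
170  187 186 194 191 188 188 117 101 183 167 168 154 152 139 137 129 124 121 112 116 109 110 106 104 105 108 109 119 126 135
173  188 186 189 188 190 186  97 138 141 157 167 171 173 175 180 181 183 184 188 187 189 186 190 186 186 190 190 190 190 186
176  189 188 189 185 189 118  93 187 189 186 186 189 185 184 169 169 152 152 143 136 131 131 126 119 123 118 128 134 140 151
179  189 190 195 190 190 141 141 161 166 173 174 177 178 182 182 185 192 190 188 190 188 188 188 191 190 191 190 190 189 189
182  194 192 193 190 191 190 190 189 191 192 190 191 190 191 193 192 192 191 190 191 192 189 190 192 190 191 191 192 189 187
185  187 191 190 188 186 193 190 190 191 191 192 191 192 191 191 191 189 188 188 191 191 191 190 189 188 147 158 190 190 191
188  189 186 183 185 181 190 189 190 170 109 119 187 190 192 191 192 141  98  98 172 191 192 192 189 106  98  94 138 189 187
191  185 182 187 195 191 191 190 189  99  96  98 134 192 191 192 188  99  96  96 107 190 191 190 186  99  96  99  98 190 192
194  187 187 184 
[... 1782 characters left out ...]
194 152 162 168 149 190 194 196 195 193 155  16  13  79 190 193 189 177 194
239  190 187 186 180   0   6   7  33 196 195 195 195 151 163 165 153 191 194 195 194 195 152  21  12  13  78 190 193 187 189
242  191 185 188  71  14   7  16  27 195 197 199 196 153 165 168 157 191 193 191 195 193 151  18   1  13   3 187 192 188 189
245  191 188 180  18   5   3  21  32 197 197 195 196 155 168 167 160 195 196 193 192 193 150  19  14  13   2  82 192 190 183
248  170 183  70   8  14   1  18  19 196 173 111 162 153 163 167 158 188 103 103 148 195 141  17  12  11  12   9 165 189  42
251  149 173  12  10   4   7  19  15 194 101  99 100 152 162 170 164 115  97 100  99 194 140  12   7  15  19   7  48 195  38
```

>>> move_arm([
  [0, -0.001, 0.004],
  [0, 0, 0.004],
  [0, 0, 0.004],
  [0, 0, 0.003],
  [0, 0, 0],
], yaw=[0, 0, 0, 0, 0], claw=[0.03, 0.03, 0.03, 0.03, 0.03])

```text
clock: 9.93
ee_pos: [0.5288, -0.1444, 0.0391]
tcp_rot: [-0.0, 0.996, -0.086, -0.001]
force: [-1.1, -0.6, 0.0]
width: 0.318
finger_force: 0.0
```

>>> move_arm([
  [0, 0, 0.002],
  [0, 0, 0.002],
  [0, 0, 0],
], yaw=[0, 0, 0], claw=[0.03, 0.03, 0.03])

```text
clock: 10.18
ee_pos: [0.5291, -0.1445, 0.0355]
tcp_rot: [-0.0, 0.996, -0.086, -0.0]
force: [-0.0, -0.0, 1.0]
width: 0.318
finger_force: 0.0
```

>>> move_arm([
  [0, 0, 0.002],
  [0, 0, 0.002],
  [0, 0, 0],
], yaw=[0, 0, 0], claw=[0.03, 0.03, 0.03])

```text
clock: 10.43
ee_pos: [0.529, -0.1445, 0.0315]
tcp_rot: [-0.0, 0.996, -0.085, -0.0]
force: [-1.0, 0.2, -0.1]
width: 0.314
finger_force: 0.0
```

>>> move_arm([
  [0, 0, 0.002],
  [0, 0, 0.002],
  [0, 0, 0],
], yaw=[0, 0, 0], claw=[0.03, 0.03, 0.03])

```text
clock: 10.68
ee_pos: [0.529, -0.1445, 0.0275]
tcp_rot: [-0.0, 0.996, -0.086, -0.0]
force: [0.1, -0.2, -0.4]
width: 0.319
finger_force: 0.0
```

>>> move_arm([
  [0, 0, 0.002],
  [0, 0, 0.002],
  [0, 0, 0],
], yaw=[0, 0, 0], claw=[0.03, 0.03, 0.03])

```text
clock: 10.93
ee_pos: [0.529, -0.1445, 0.0234]
tcp_rot: [-0.0, 0.996, -0.085, -0.0]
force: [0.2, -0.6, -0.8]
width: 0.313
finger_force: 0.0
```

>>> move_arm([
  [0, 0, 0.0015],
  [0, 0, 0.0015],
  [0, 0, 0],
], yaw=[0, 0, 0], claw=[0.03, 0.03, 0.03])

```text
clock: 11.18
ee_pos: [0.5291, -0.1445, 0.0206]
tcp_rot: [-0.0, 0.996, -0.086, -0.0]
force: [-0.4, 0.1, -0.9]
width: 0.315
finger_force: 0.0
```

>>> move_arm([
  [0, 0, 0.0015],
  [0, 0, 0.0015],
  [0, 0, 0],
], yaw=[0, 0, 0], claw=[0.03, 0.03, 0.03])

```text
clock: 11.43
ee_pos: [0.5291, -0.1445, 0.0175]
tcp_rot: [-0.0, 0.996, -0.085, -0.0]
force: [0.7, -0.1, -0.2]
width: 0.317
finger_force: 0.0
```

```bash
python3 - <<'E'
from h import *
snap('scene','scene7');snap('side','side7');snap('wrist','wrist7')
for n,x,y in(('scene',212,196),('side',284,240)):
    b=cv2.imread(f'pics/{n}7.png',0); print(n,x,y)
    for r in range(y,y+38): print(r,''.join(' .:-=+*#%@'[9-min(9,int(v)//20)] for v in b[r,x:x+46]))
b=cv2.imread('pics/wrist7.png',0)
for r in range(206,260,3): print(r,''.join('%4d'%v for v in b[r,270:390:4]))
E
```

```text
scene 212 196
196 ***#%%%%%%%%%%%%%%%%%%%%#########*=--::::::---
197 #*##%%%%%%%%%%%%%%%%%############+-:::--:---==
198 #**#%%%%%%%%%%%%%%%##############*=-::---==++*
199 #**#%%%%%%%%%%%##%###########*####*=---=++**##
200 ##*##%%%%%%%%########%#####**#####*+==++**##*+
201 ##*##%%%%%%#####%%%#####**#########*++*##**=--
202 ##**##%%%%###%%%%#*+*################*##*=--::
203 *#####%%#%%%%%#*+=--+%%***###########*+=--::::
204 ########%%%##*+---::-#%*+############*=:::::::
205 #######%%#*+=--::-::=##***###########+-:::::--
206 ###%#%%#*=---:-::::-=+++**#####%#####+-::-----
207 #%#####+=-:---------+++***#########%#*-::----:
208 ####***=-::--:-====+***###########%#*+-::---::
209 ##*****+-::----+++*##*###**####%##*+---::---::
210 *****##*=:====+**###**####*##%#**+--::::----::
211 ***#**#*+-+++*###*+=-=#######*+---:::-----:-::
212 *###*###*+**###*+---:-*%#%%##+-:::::----::::--
213 **#**#*###*##*+--::::-+####%#+::::::-------:--
214 ##**######*+=-----::::-#%#%%#+----::------:--:
215 ##########+----:--:::::*%##%%*-:--:::-----::::
216 ##########+---:::--::.:+##%##*-:::::::-----:::
217 ##########+
[... 4352 characters left out ...]
141 159 162 164 164 122 150 195 198 196 111  20   5  10  11 183 195 193 191
245  188 183 182  14  14   8  17  33 200 200 187 142 158 164 166 169 124 153 196 198 196 114  11  11   6   5  82 190 194 186
248  172 182  74   4   8  10  20  26 196 200 187 147 161 166 167 168 124 158 190 198 196 138  17  18   8   5   6 187 194  42
251  157 176   7   5   5  16  12  17 198 201 195 157 161 164 167 168 125 159 197 199 196 146  26  10   0   3  12  62 193  38
254  153  73  12  11  16   4   7  14 200 198 200 174 159 167 169 171 131 163 198 196 199 145  17  21  16  11  12  16 190  32
257  132  17   8   0  14  16  17  14 198 201 199 190 159 167 168 167 135 196 195 195 196 144  15  19   1  11  10   1  63  24
```

```bash
python3 - <<'E'
from h import *
c=load('scene7'); 
u=np.array([.17,.985,0])
for z in (.0175,.03,.04,.05,.06): print(z,[proj(c,[[.529,-.1445,z]+u*k])[0].round(1).tolist() for k in(-.021,.021)])
b=cv2.imread('pics/scene7.png',0)
for r in range(226,246): print(r,''.join(' .:-=+*#%@'[9-min(9,int(v)//20)] for v in b[r,206:246]))
w7=load('wrist7'); P=arm.sense()['ee_pos']; tx=np.array([.985,-.17,0])
for dz in(0,.02,.03): 
  q={**w7,'origin':np.array(w7['origin'])+[0,0,dz]}; print(dz,proj(q,[P*[1,1,0]+[0,0,.076]+.019*tx,P*[1,1,0]+[0,0,.05]+.0*tx]).round(1).tolist())
E
```

```text
0.0175 [[224.8, 240.0], [242.8, 232.3]]
0.03 [[223.8, 236.8], [242.0, 229.1]]
0.04 [[223.0, 234.2], [241.4, 226.5]]
0.05 [[222.2, 231.6], [240.8, 223.8]]
0.06 [[221.4, 228.9], [240.1, 221.1]]
226 ::::::-===-::+#%%#=..::==-:---:::+%+::--
227 ::::::=+++=::-+#%#=..::=+-:-==:::-#+-::-
228 ::::::=+++=:.:=#%#+:::-=+===++-:::--::::
229 ::::::-==-:::::+#%*-::--=+++*+-:::::::::
230 =-:::::::::::::-#%#=.::==++++-::::::::::
231 +=:::::::::::::=*%#+.:::-==-:::::----:::
232 +=::::::::::::-++#%*-:::::::::::-====:::
233 -:::::::::-:::-++*##=:::::::::::-+++=-::
234 ::::::::::-::::-=+**-:::::::::::-+++=:::
235 :::-:::::-=::::::::::::::--::::::-==-:::
236 :::--:::-++:::::::::::::===-::::::::::--
237 ::::++==+#+::::::::::::=+++=-:::::::--==
238 ::::+*###+-::::::::::::=+++=::::::-====+
239 -::::==+=::::::::::::::-=++-::::-===-:-=
240 =:::::::::::::-===-:::::::::::-===-::::-
241 =:::::::::::::=+++-:::::::::-===-:::::::
242 -::::::::::::-++++=::::::--===-:::::::::
243 ::::::::::::::++++-::::--==-::::::::::--
244 :::::----::::::--::::-===-::::::::::-==+
245 ::::-=++=-:::::::::-===-::::::::::-==+++
0 [[325.0, 231.8], [325.2, 248.6]]
0.02 [[325.1, 219.3], [325.3, 236.3]]
0.03 [[325.2, 214.1], [325.4, 231.0]]
```

>>> move_arm([
  [0, 0, 0.0015],
  [0, 0, 0.0015],
  [0, 0, 0],
], yaw=[0, 0, 0], claw=[0.03, 0.03, 0.03])

```text
clock: 11.83
ee_pos: [0.5291, -0.1445, 0.0146]
tcp_rot: [0.0, 0.996, -0.086, -0.0]
force: [0.2, -0.3, -1.0]
width: 0.314
finger_force: 0.0
```

>>> move_arm([
  [0, 0, 0.001],
  [0, 0, 0.001],
  [0, 0, 0],
], yaw=[0, 0, 0], claw=[0.03, 0.03, 0.03])

```text
clock: 12.08
ee_pos: [0.5293, -0.1446, 0.0144]
tcp_rot: [0.0, 0.996, -0.085, 0.0]
force: [-5.9, 1.7, 23.4]
width: 0.316
finger_force: 11.1
```

Contact with the rack at reported z 0.0146 means the true tip height is the reported z plus 35.5 mm. I'll rise 8 mm above the rack and grip the bar.

>>> move_arm([
  [0, 0, -0.005],
  [0, 0, -0.005],
  [0, 0, 0],
  [0, 0, 0],
  [0, 0, 0],
  [0, 0, 0],
  [0, 0, 0],
], yaw=[0, 0, 0, 0, 0, 0, 0], claw=[0.03, 0.03, 0.02, 0.005, 0, 0, 0], force=25)

```text
clock: 12.67
ee_pos: [0.5291, -0.1445, 0.0225]
tcp_rot: [-0.0, 0.996, -0.085, -0.0]
force: [0.8, 0.8, -0.7]
width: 0.099
finger_force: 25.0
```

>>> move_arm([
  [0, 0, -0.008],
  [0, 0, -0.015],
  [0, 0, -0.02],
  [0, 0, -0.025],
  [0, 0, -0.03],
  [0, 0, -0.027],
  [0, 0, 0],
  [0, 0, 0],
  [0, 0, 0],
  [0, 0, 0],
  [0, 0, 0],
  [0, 0, 0],
], yaw=[0, 0, 0, 0, 0, 0, -0.109, -0.109, -0.109, -0.109, -0.106, 0], claw=[0, 0, 0, 0, 0, 0, 0, 0, 0, 0, 0, 0])

```text
clock: 13.67
ee_pos: [0.5291, -0.1445, 0.1483]
tcp_rot: [0.0, 0.982, 0.187, 0.0]
force: [-0.6, 0.2, -0.4]
width: 0.103
finger_force: 25.0
```

```bash
python3 - <<'E'
from h import *
s=arm.sense(); r=R.from_quat(s['tcp_rot'],scalar_first=True).as_matrix(); print(s['clock'],s['ee_pos'],s['width'],np.degrees(np.arctan2(r[1,0],r[0,0])),np.degrees(setc()[0]))
print(totool([.577,.0748,.145])*1e3)
E
```

```text
13.6667 [ 0.52906985 -0.14448395  0.14827938] 0.1030254672865386 21.516543058877815 20.78031278234144
[ 125.01646329 -186.42366133    3.2565415 ]
```

>>> move_arm([
  [0.0208, -0.031, 0],
  [0.0208, -0.031, 0],
  [0.0208, -0.031, 0],
  [0.0208, -0.031, 0],
  [0.0208, -0.031, 0],
  [0.0208, -0.031, 0],
  [0, 0, 0],
  [0, 0, 0],
  [0, 0, 0],
], yaw=[0, 0, 0, 0, 0, 0, 0, 0, 0], claw=[0, 0, 0, 0, 0, 0, 0, 0, 0])

```text
clock: 14.42
ee_pos: [0.5778, 0.0739, 0.1478]
tcp_rot: [0.0, 0.983, 0.184, -0.0]
force: [-0.7, -0.9, -0.8]
width: 0.102
finger_force: 25.0
```

```bash
python3 - <<'E'
from h import *
snap('scene','scene8');snap('side','side8');snap('wrist','wrist8'); s=arm.sense(); P=s['ee_pos']; print(s['clock'],P,s['width'])
for n in('scene','side'):
    c=load(n+'8'); O=P+[0,0,.0275]; print(n,'pred pin origin, tip, eye',proj(c,[O,O-[0,0,.038],w(-36,0,.112)]).round(1).tolist())
def crop(f,x,y,w,h,s): return cv2.resize(cv2.imread('pics/'+f+'.png')[y:y+h,x:x+w],None,fx=s,fy=s,interpolation=cv2.INTER_CUBIC)
m=np.vstack([np.hstack([crop('scene8',300,145,50,50,8),crop('side8',265,145,50,50,8)]),crop('wrist8',267,180,160,40,5)]); print(m.shape); cv2.imwrite('pics/m8.png',m)
E
```

```text
14.5667 [0.57798985 0.07286211 0.1479407 ] 0.10755208387071076
scene pred pin origin, tip, eye [[326.7, 153.8], [326.3, 166.4], [326.5, 173.7]]
side pred pin origin, tip, eye [[290.6, 154.4], [291.0, 169.7], [290.5, 179.2]]
(600, 800, 3)
```

View pics/m8.png

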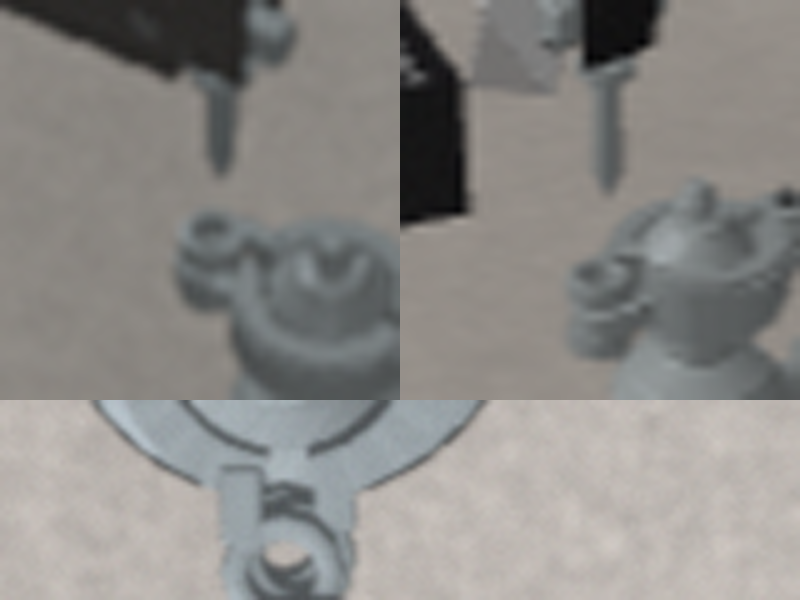

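The clamp is shut and the eyes are aligned. The pin tip is at scene (327.4,167.1) and side (291.1,169), and the top eye at scene (326.5,174) and side (290.8,179.4). I'll triangulate the correction.

```bash
python3 - <<'E'
from h import *
from scipy.optimize import least_squares
a,b=load('scene8'),load('side8')
def tri(p,q):
    s=least_squares(lambda P:np.r_[proj(a,P)[0]-p,proj(b,P)[0]-q],[.578,.075,.12],x_scale=.01); return s.x,s.fun.round(2)
t=tri((327.2,167),(291,169)); e=tri((326.4,173.8),(290.7,179.2)); print(t,e)
d=e[0]-t[0]; r=R.from_quat(arm.sense()['tcp_rot'],scalar_first=True).as_matrix(); print((r.T@d*1e3).round(1))
E
```

```text
(array([0.57928002, 0.07428509, 0.13724877]), array([ 0.06, -0.48,  0.33,  0.39])) (array([0.57720545, 0.07423724, 0.11230715]), array([-0.  ,  0.02, -0.02, -0.02]))
[-2.  -0.7 24.9]
```

>>> move_arm([
  [-0.002, -0.0007, 0],
  [0, 0, 0.008],
  [0, 0, 0.008],
  [0, 0, 0.005],
  [0, 0, 0.004],
  [0, 0, 0.004],
  [0, 0, 0.003],
  [0, 0, 0],
], yaw=[0, 0, 0, 0, 0, 0, 0, 0], claw=[0, 0, 0, 0, 0, 0, 0, 0])

```text
clock: 15.23
ee_pos: [0.5758, 0.074, 0.1151]
tcp_rot: [-0.0, 0.983, 0.184, -0.0]
force: [1.0, 0.6, -0.0]
width: 0.102
finger_force: 25.0
```

>>> move_arm([
  [0, 0, 0.003],
  [0, 0, 0.003],
  [0, 0, 0],
], yaw=[0, 0, 0], claw=[0, 0, 0])

```text
clock: 15.48
ee_pos: [0.5758, 0.074, 0.1093]
tcp_rot: [-0.0, 0.983, 0.184, -0.0]
force: [-0.5, 0.4, -0.0]
width: 0.103
finger_force: 25.0
```

>>> move_arm([
  [0, 0, 0.004],
  [0, 0, 0.004],
  [0, 0, 0.004],
  [0, 0, 0.003],
  [0, 0, 0],
], yaw=[0, 0, 0, 0, 0], claw=[0, 0, 0, 0, 0])

```text
clock: 15.9
ee_pos: [0.5757, 0.0739, 0.094]
tcp_rot: [-0.0, 0.983, 0.184, -0.0]
force: [-1.4, -0.1, -0.5]
width: 0.104
finger_force: 25.0
```

>>> move_arm([
  [0, 0, 0.003],
  [0, 0, 0.003],
  [0, 0, 0.002],
  [0, 0, 0],
], yaw=[0, 0, 0, 0], claw=[0, 0, 0, 0])

```text
clock: 16.23
ee_pos: [0.5758, 0.074, 0.0863]
tcp_rot: [-0.0, 0.983, 0.184, -0.0]
force: [-1.3, 0.1, -0.4]
width: 0.1
finger_force: 25.0
```

>>> move_arm([
  [0, 0, 0.001],
  [0, 0, 0.0015],
  [0, 0, 0],
], yaw=[0, 0, 0], claw=[0, 0, 0])

```text
clock: 16.48
ee_pos: [0.5759, 0.074, 0.0845]
tcp_rot: [0.0, 0.983, 0.184, 0.0]
force: [-2.7, -0.2, 1.4]
width: 0.105
finger_force: 25.0
```

>>> move_arm([
  [0, 0, 0.001],
  [0, 0, 0.001],
  [0, 0, 0],
], yaw=[0, 0, 0], claw=[0, 0, 0])

```text
clock: 16.73
ee_pos: [0.5762, 0.0741, 0.0842]
tcp_rot: [0.0, 0.983, 0.184, 0.001]
force: [-8.2, 0.2, 21.2]
width: 0.105
finger_force: 25.0
```

Seated: the force came up at exactly the expected height. I'll unload, open and lift.

>>> move_arm([
  [0, 0, -0.002],
  [0, 0, 0],
  [0, 0, 0],
  [0, 0, 0],
  [0, 0, 0],
  [0, 0, 0],
  [0, 0, 0],
  [0, 0, -0.01],
  [0, 0, -0.015],
  [0, 0, -0.015],
  [0, 0, -0.01],
  [0, 0, 0],
], yaw=[0, 0, 0, 0, 0, 0, 0, 0, 0, 0, 0, 0], claw=[0, 0.015, 0.03, 0.03, 0.06, 0.095, 0.095, 0.095, 0.095, 0.095, 0.095, 0.095])

```text
clock: 17.73
ee_pos: [0.577, 0.074, 0.1368]
tcp_rot: [0.0, 0.983, 0.184, 0.002]
force: [0.3, -0.0, 0.4]
width: 0.805
finger_force: 0.0
```

>>> move_arm([
  [0.0125, 0, 0],
  [0.0125, 0, 0],
  [0.0125, 0, 0],
  [0, 0, 0],
  [0, 0, 0],
], yaw=[0, 0, 0, 0, 0], claw=[0.095, 0.095, 0.095, 0.095, 0.095])

```text
clock: 18.15
ee_pos: [0.6106, 0.0876, 0.1335]
tcp_rot: [-0.0, 0.983, 0.185, -0.001]
force: [0.1, 0.5, -0.0]
width: 0.995
finger_force: 0.0
```

```bash
python3 - <<'E'
from h import *
snap('scene','scene9');snap('side','side9'); s=arm.sense(); P=s['ee_pos']; print(s['clock'],P,s['width'],s['force'])
a,X,Y,C=setc(); d=P[:2]-C; print(d@X*1e3,d@Y*1e3)
for n,x,y in(('scene',314,150),('side',276,152)):
    b=cv2.imread(f'pics/{n}9.png',0); c=load(n+'9'); print(n,x,y,'bar A,B top/ collar:',proj(c,[w(-55,0,.138),w(-17,0,.138),w(-36,0,.112)]).round(0).tolist())
    for r in range(y,y+34): print(r,''.join(' .:-=+*#%@'[9-min(9,int(v)//17)] for v in b[r,x:x+40]))
E
```

```text
18.25 [0.61015829 0.08741182 0.13388347] 0.9981796004579009 [0.38001367 0.41090193 0.20741934]
-0.5242440285042368 0.027305674431647782
scene 314 150 bar A,B top/ collar: [[319.0, 162.0], [335.0, 169.0], [327.0, 174.0]]
150 ###################**##############-..::
151 ###################################-...:
152 ##################################*-...:
153 ##################################*-....
154 ##################################*-....
155 ##################################=:....
156 #################################+:.....
157 -+*#############################*-:.....
158 ::-+*##########################*=:......
159 ::::-=**######################*=:...::..
160 :::..::-+############*########+:.....:..
161 :::::..::=###########**######*-:....:...
162 :::::::::-*#################*-:.....:...
163 ::.::::::-*################*=:..........
164 :::::::::-*################+:..........:
165 ::::-=--:-+###############*-:..........:
166 ::.:-++=-=*###############+:............
167 ::.:-=++++*###########+==+-..........:..
168 ...::-==++*###########=::::.....::::....
169 ...::::--=*##########
[... 1562 characters left out ...]
=======-:.:-=-::::::-+*+-
171 .......::::-==========-::-==-:---=-:::-=
172 ......:..-=========+=:..::----====-:-===
173 ......::-==========-:....:::-=++=-:::---
174 ......::-=======-:-:..  ..:-===+=-:::-==
175 .......:-===-===-:::.   ..::--===-:::-==
176 .......:-=:::-==-::.    .:::--===-::-==-
177 ...........::-=====-.  ..::-------:-====
178 ..........:::::--==-::::::::----::--===-
179 ..........:::---=+=-:::::::::::--===+=:.
180 ..........::--===+=-----------===-=++=:.
181 ..........:::-===+=-------=========++=:.
182 ..........:--=====-:-----=========++=-..
183 ...........:-===-:-+=----===========-:..
184 ..........::::::=====----===========:...
185 ..........::--=======----==========:....
```

>>> move_arm([
  [0, 0, 0.02],
  [0, 0, 0.02],
  [0, 0, 0.02],
  [0, 0, 0.004],
  [0, 0, 0.003],
  [0, 0, 0],
], yaw=[0, 0, 0, 0, 0, 0], claw=[0.095, 0.095, 0.095, 0.095, 0.095, 0.095])

```text
clock: 18.75
ee_pos: [0.6108, 0.0875, 0.0675]
tcp_rot: [0.0, 0.983, 0.184, -0.0]
force: [0.0, 0.1, 0.4]
width: 1.001
finger_force: 0.0
```

>>> move_arm([
  [0, 0, 0.002],
  [0, 0, 0.002],
  [0, 0, 0],
], yaw=[0, 0, 0], claw=[0.095, 0.095, 0.095])

```text
clock: 19.0
ee_pos: [0.6111, 0.0875, 0.0637]
tcp_rot: [0.0, 0.983, 0.184, 0.0]
force: [-0.1, 0.4, -0.3]
width: 0.999
finger_force: 0.0
```

>>> move_arm([
  [0, 0, 0.002],
  [0, 0, 0.002],
  [0, 0, 0],
], yaw=[0, 0, 0], claw=[0.095, 0.095, 0.095])

```text
clock: 19.25
ee_pos: [0.6108, 0.0875, 0.0591]
tcp_rot: [0.0, 0.983, 0.184, -0.0]
force: [-0.5, -0.6, -0.0]
width: 0.997
finger_force: 0.0
```

>>> move_arm([
  [0, 0, 0.002],
  [0, 0, 0.002],
  [0, 0, 0],
], yaw=[0, 0, 0], claw=[0.095, 0.095, 0.095])

```text
clock: 19.5
ee_pos: [0.6107, 0.0876, 0.0548]
tcp_rot: [-0.0, 0.983, 0.184, -0.0]
force: [-0.1, 0.3, 0.0]
width: 1.0
finger_force: 0.0
```

>>> move_arm([
  [0, 0, 0.0015],
  [0, 0, 0.0015],
  [0, 0, 0],
  [0, 0, 0],
  [0, 0, 0],
  [0, 0, 0],
  [0, 0, 0],
  [0, 0, 0],
], yaw=[0, 0, 0, 0, 0, 0, 0, 0], claw=[0.095, 0.095, 0.07, 0.055, 0.045, 0.035, 0.03, 0.03], force=30)

```text
clock: 20.17
ee_pos: [0.611, 0.0876, 0.0524]
tcp_rot: [0.0, 0.983, 0.184, 0.0]
force: [-0.1, -0.3, 0.3]
width: 0.637
finger_force: 0.0
```

>>> move_arm([
  [0, 0, 0],
  [0, 0, 0],
  [0, 0, 0],
  [0, 0, 0],
  [0, 0, 0],
  [0, 0, 0],
], yaw=[0, 0, 0, 0, 0, 0], claw=[0, 0, 0, 0, 0, 0])

```text
clock: 20.67
ee_pos: [0.6104, 0.0887, 0.0523]
tcp_rot: [-0.001, 0.983, 0.184, -0.0]
force: [-2.4, 6.8, -0.8]
width: 0.521
finger_force: 30.0
```

```bash
python3 - <<'E'
from h import *
snap('side','side10'); snap('scene','scene10'); s=arm.sense(); print(s['clock'],s['ee_pos'],s['width']*95.1,s['force'],s['ft_torque'],s['finger_force'])
for n,x,y in(('side',276,152),('scene',308,150)):
    b=cv2.imread(f'pics/{n}10.png',0)
    for r in range(y,y+38): print(r,''.join(' .:-=+*#%@'[9-min(9,int(v)//17)] for v in b[r,x:x+56]))
E
```

```text
20.7667 [0.61043798 0.08868727 0.05229764] 49.84218543953753 [-1.5846603   7.84720151  1.79165124] [ 1.40854595  0.38657774 -0.11906663] 30.000346899032593
152 ----::::::.:=%%%#**+=+#########################%%%%%%%%%
153 -----:::::..-%%%%%#***#######################%%%%%%%%%%%
154 -----::::...-%%%%%%%**#########%%%%#######%%%%%%%%%%%%%%
155 -------::...-%%%%@%%%########%%#*#%######%%%%%%%%%%%%@%%
156 :::::---:...-#%%%@%%%%#######*+=++#%%%%##%%%%%%%%%%%%%%%
157 ............-#%%%%%%%%#######+++++*%%%%%#%%%%%%%%%%%%%@%
158 ............:*%%%%%%%%######+=+++**%%%%%%%%%%%%%%%@%%%@%
159 ............:*%%%%%%%%######*+++==+*#%%%%%%%%@%%%%%%%%%%
160 ............:*%%%%%%%%%#####*++*++=+*%%%%%%%%%%%%%%%%%%%
161 ............:*%%%%%%%%#++####*++***++%%%%%%%%@%%%%%%@@%%
162 ............:=%%%%%%%%#-:=*#%###%#*+*%%%%%%%%%%@%%%%%%%%
163 ............:=%%%%%%%%#-..:=*##%%%%##%%%%%#%%%%%%%%%%%%%
164 .............-%%%%%%%%#-.....:*%%%@%%%%%%###%%%@%%%%%%%*
165 .............-%%%%%%%%#-.....:*%%%@@%%%%###%@%%%%%%%%*: 
166 .............-%%%*=+#%#-.....:*%%%%%%%%%%#%%%%%%%%%*: ..
167 .............-*+=:::-*#-.
[... 2991 characters left out ...]
###***#***#######+:..........
177 ###########****************###*###****#####*=:.......:..
178 ###############**********#******###*+**###+=:.........:.
179 ##*#############****+******+****###*++*##*=::...........
180 ##***##############*+*********#####**+*##=::::..........
181 ###*################****#****######**+*#*=:::...........
182 *######################*******####****##+-::::..........
183 -+*#######################**#####*+=+**++-::::..........
184 :::=*############################*====+===--::::........
185 ...:-+*##########################+=====--===---=-:.....:
186 .....:-+*#######################*=-=--:::---:-+*+-:.....
187 .......:--+*####################+-:-:::::---:-+*+-:.....
```

Squeezing at 30 N on the 50 mm ring, and the pin is unchanged in the side view. I'll take out the small side load and hand in.

>>> move_arm([
  [0, -0.001, 0],
  [0, 0, 0],
  [0, 0, 0],
  [0, 0, 0],
], yaw=[0, 0, 0, 0], claw=[0, 0, 0, 0])

```text
clock: 21.1
ee_pos: [0.6105, 0.0887, 0.0523]
tcp_rot: [-0.0, 0.983, 0.184, -0.0]
force: [-1.7, 3.0, 0.5]
width: 0.521
finger_force: 30.0
```

```bash
python3 -c "
from station import arm
s=arm.sense(); print(s['clock'],s['force'],s['finger_force'],s['width']*95.1); print(arm.close_job())"
```

```text
21.1 [-1.67622447  3.04735558  0.54604518] 30.000044158659875 49.56573356227093
the job is handed in; nothing more can be done
None
```

The clamp is shut, the pin is through the eyes with its collar on the top eye, and the gripper is holding the clamp at 30 N; the job was handed in at 21.1 s, with no verdict returned.

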